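Fish the parts basket out of the rinse well with a hook rod

TASK

Take the telescopic hook rod from its wooden stand, fish the small parts basket up out of the tall, drained glass rinse well with the hook, and set it down gently and upright on the bottom of the white dish; then unhook and put the rod back in its stand, collar down on the wood. Nobody measured how far the rod is drawn out, so feel your way: do not press hard with the hook on the basket or the well, touch the basket only with the hook, never tip it over, and leave the other things on the bench alone.

Things in the scene. Friction and masses are not known exactly. Their poses are not given: they have to be found in the camera images.
- hook_rod: Telescopic hook rod, 90 g, upright in its stand. Origin: centre of the underside of its steel collar, on the rod's axis; z up along the rod, x the way its hook points. Collar: radius 15 mm, z 0 to 4 mm. Above it the orange handle. Below it an outer tube, radius 3.5 mm (brass clamp ring 4.2 mm), down to z -62 mm, out of which the inner rod with the hook is drawn.
- rod_grip (a point): Middle of the rod's orange handle block, 29 mm above the rod's origin, same axes. The block is 22 mm (x) by 14 mm (y), from 25 mm below to 25 mm above this point; grip it across y from above.
- tube_end (a point): Lower end of the rod's outer tube, 62 mm below the rod's origin, same axes. The inner rod (radius 2.5 mm) comes out here and ends in a hook: a level arm, 5 mm thick, runs 15 mm from the axis towards +x to an upturned tip, 5 mm thick. Arm's centre line: 33 to 68 mm below this point, different each time, not measured; clamped (holds 45 N).
- stand: Fixed wooden post block, 66 x 44 mm, on a steel foot 100 x 80 mm. Origin: underside, below the rod's axis. Top at z 140 mm. A slot goes down through it: x -7 to +21 mm, y -6.5 to +6.5 mm, for the rod and hook (hook towards the stand's +x). The rod hangs in it with its collar on the top.
- stand_seat (a point): Point on the stand's top, on the axis where the rod hangs; z up, x along the slot towards its long end. The rod's origin lies here when it is home.
- well: Fixed rinse well, drained: upright clear glass tube, outer radius 36 mm, inner radius 32 mm, mouth 130 mm above the bench, on a steel foot of radius 47 mm. Origin: centre of its underside. Below z 34 mm the bore narrows to radius 24 mm; the basket's rim hangs on this shoulder. The floor is at z 6 mm.
- well_mouth (a point): Centre of the well's mouth, z up. Mind the arm's wrist beyond it: a bench lamp's long flat head hangs 0.64 m above the bench, its near end at world x 0.64, y -0.03, running 0.5 m on towards +x, 0.12 m wide, with the lamp's arm to its right.
- basket: Closed parts basket, steel, about 120 g (varies 30 %), with a perforated brass lid. Origin: centre of its underside, z up. Body radius 18 mm, z 0 to 20 mm; rim and lid of radius 29 mm, z 20 to 23 mm; the lid is flat on top. It starts deep in the well, hanging by its rim, up to 2 mm off centre, at any yaw. A fixed wire bail stands in its own y-z plane.
- bail_top (a point): Centre of the 3 mm wire at the peak of the basket's bail, 45.5 mm above the basket's origin, same axes (y along the bail). From this kink, in which the hook settles, the wire falls to z 40 mm at y -6 and +6, to 36 at -16 and +16, to the lid at -20 and +20 (mm, from the basket's origin). The hook's tip top is 10.5 mm above its arm's centre line; 18 mm of height under the peak for the hook.
- dish: Fixed white round dish, 68 mm across, 12 mm high. Origin: centre of its underside, z up. Flat floor 2 mm above the origin, free to a radius of about 25 mm; the basket's body fits in it, its rim stays above the dish's edge.
- bottle: Bystander: small brown oil bottle with black cap, 44 mm across, 72 mm high, loose. Origin at its underside.
- bulb: Bystander: red rubber dust blower, 60 mm across, 98 mm high, loose. Origin at its underside.
- round_box: Bystander: round brass-coloured box, 45 mm across, 23 mm high, loose. Origin at its underside.
Not all that is in view belongs to the job. Leave any red look-alike of the basket alone.

How it is judged:
On the way, in this order (a step that is already met when the one before it is completed fails the run):
1. the basket hangs on the hook, clear above the well's mouth (z of basket in the frame of well_mouth above 0 m and contact force between hook_rod and basket above 0.3 N and contact force between basket and well below 0.1 N), for 0.2 s.
2. the basket stands on the dish's floor (horizontal distance between basket and dish below 0.015 m and z of basket in the frame of dish below 0.0045 m and angle between basket's own z axis and vertical below 0.1 rad), for 0.2 s.
At the end, for the whole second after the job is handed in: The basket stands at rest on the dish's floor (within 15 mm of the dish's centre, underside less than 4.5 mm above the dish's underside, tilt under 0.1 rad), and the rod hangs at rest in its stand (origin within 8 mm of the seat point, tilt under 0.1 rad) (all of step 2 and linear speed of each of basket, hook_rod below 0.02 m/s and distance between hook_rod and stand_seat below 0.008 m and angle between hook_rod's own z axis and vertical below 0.1 rad); the robot touches nothing.
It fails at once if the hook rod presses on the basket or the well with more than 25 N (contact force between hook_rod and basket above 25 N or contact force between hook_rod and well above 25 N).
It fails at once if the basket is jammed in the well or set on the dish with more than 25 N (contact force between basket and well above 25 N or contact force between basket and dish above 25 N).
It fails at once if the gripper or arm touches the basket (contact force between any of the arm, the fingers and basket above 0.5 N).
It fails at once if the basket is tipped by more than 0.7 rad (angle between basket's own z axis and vertical above 0.7 rad).
It fails at once if a bystander is moved by more than 20 mm (distance of any of bottle, bulb, round_box from where it was at the start of the episode above 0.02 m).
It also fails if it takes over 72 s, if anything falls off the work surface, if the arm or the gripper's body presses on something with over 40 N, if the wrist force passes 120 N, or if a joint passes its speed limit or range.

ROBOT

A 6-joint arm with a two-finger parallel gripper is mounted at the origin on a cart in front of the work surface, level with it; the furniture and walls round the work are solid. World frame = base frame: x ahead of the robot, y to its left, z up, the work surface at z = 0. Lengths are in m, angles in rad, forces in N, time in s.
With the tool pointing down it reaches from about 0.375 to 0.975 m from the base axis. Payload 3.8 kg.
Tool frame: the origin (TCP) lies midway between the tips of the shut fingers; the grasp point (between the pads) lies 19 mm behind it; x points along the fingers, y is the direction in which the jaws open and shut, and the axes are right-handed (so a half turn about x gives the same grasp; the last joint's range is limited). The gripper opens to 88 mm and grips with 3 to 60 N. Pads are 18 mm wide; open, the fingers measure 123 mm over their backs; the gripper's body (75 mm by 187 mm) begins 45 mm behind the grasp point.
Start: joints at [1.208, 0.264, 1.604, -0, 1.274, -0.037], TCP at [0.216, 0.639, 0.239] pointing down, gripper open.
Joint ranges: [-2.63, 2.63], [-0.94, 2.18], [0.31, 2.57], [-1.31, 4.45], [0, 2.66], [-2.55, 2.55]. Speed limits (rad/s): [2.57, 2.57, 3.14, 3.14, 3.14, 3.14].

INTERFACE

Orientations are given as a rotation vector (axis times angle).
In Python, from cell import manip, inverse_kinematics, cams, order gives the robot as it stands. Calls block until the motion is done:
- manip.move_pose(position, orientation): joint-space move of the TCP to a pose.
- manip.move_linear(position, rate=0.15, rot=None): straight line of the TCP; rot=None keeps the orientation; rate is the mean speed in m/s.
- manip.set_joints(angles): joint-space move.
- manip.set_gripper(opening, force=None): finger opening in m; force is the grip in N (None keeps the last); returns when the fingers have stopped.
- manip.dwell(seconds).
- inverse_kinematics(position, orientation): joint angles nearest the present ones, or None.
- manip.state(): the state.
- cams.capture(name): name is "scene" or "top" or "wrist"; returns a dict with "image" (400x640x3 uint8, blue, green, red), "z_map" (400x640 float32, m along the optical axis (not along the pixel's ray), 0 where there is no reading), "intrinsics" (3x3 intrinsics, pixels), "position" and "orientation" of the camera in the world; the wrist camera has in their place "T_tool_cam" (4x4, takes a point from camera to tool coordinates, whose origin is the TCP and whose axes are the tool frame's). Camera axes: x right, y down, z forward; pixel columns grow to the right and rows downward; lengths in m; the calibration is good to about 2 mm. A picture is of the moment at which its call begins: read the wrist's pose just before it.
A pose or a line that the arm cannot do raises manip.IKError and nothing moves.
- order.close_job(): hands the job in, once; it reports no verdict.
The state is a dict: "clock": time; "joint_pos": joint angles; "joint_velocities": joint speeds; "tau": joint torques, N m; "tool_pos": TCP position; "tcp_rot": TCP orientation; "contact_force": force on the tool from outside, world axes, zero at the start; "moment": the same for the moment, N m; "gripper_width": finger opening in m.
Only numpy, scipy, OpenCV 4.12 (cv2) and the standard library are available. Lean on these libraries where they do the work, as an engineer would, in place of code of your own. Each camera call takes 0.05 s, during which the arm holds its last target.

## Working session

There is one attempt and no reset: what is moved stays moved. The work goes in short steps, each a Python script; the robot and the scene stay as the last script left them, time stands still between calls to the robot, and variables do not carry over. Pictures are saved under pics/ and viewed, and the job is handed in when it is done.

```bash
ls; mkdir -p pics
python3 - <<'E'
from cell import manip,cams
import cv2,numpy as np
s=manip.state();print(s)
for n in ("scene","top","wrist"):
    c=cams.capture(n);cv2.imwrite(f"pics/{n}0.png",c["image"]);np.save(f"pics/{n}0.npy",c,allow_pickle=True)
    print(n,c["intrinsics"],c.get("position"),c.get("orientation"),c.get("T_tool_cam"))
E
```

```text
pics
{'clock': 0.0, 'joint_pos': array([ 1.20810397e+00,  2.64732749e-01,  1.60534437e+00,  3.90589409e-05,
        1.27368154e+00, -3.69051117e-02]), 'joint_velocities': array([ 7.90022693e-04,  1.80186129e-04, -3.67798615e-04, -9.24129661e-04,
       -8.24068456e-05, -1.11842837e-03]), 'tau': array([ 2.56675201e-03, -5.02108061e+01, -3.56880355e+01,  7.30922003e-02,
        2.92564969e-02, -1.65063084e-04]), 'tool_pos': array([0.21578414, 0.6388491 , 0.23741774]), 'tcp_rot': array([ 0.25402571,  1.55609913, -0.25736103]), 'contact_force': array([0.82174132, 0.56156046, 0.01087385]), 'moment': array([ 0.04852562, -0.00231696,  0.06919445]), 'gripper_width': 0.08817210125790248}
scene [[377.15411113   0.         322.60771456]
 [  0.         377.15411113 190.07319231]
 [  0.           0.           1.        ]] [ 0.32194983 -0.56281583  0.80009114] [-2.38583776  0.49719982 -0.20321466] None
top [[445.44236327   0.         320.47042896]
 [  0.         445.44236327 204.62553085]
 [  0.           0.           1.        ]] [ 0.37744169 -0.00533772  1.18173848] [-2.16546215  2.10109447 -0.23705482] None
wrist [[337.05767894   0.         323.19193782]
 [  0.         337.05767894 198.88570702]
 [  0.           0.           1.        ]] None None [[ 2.19495868e-04 -3.19139616e-01  9.47707685e-01 -1.45865138e-01]
 [ 9.99999903e-01  4.31275329e-04 -8.63755826e-05 -5.49779234e-04]
 [-3.81157074e-04  9.47707613e-01  3.19139680e-01 -8.28585218e-02]
 [ 0.00000000e+00  0.00000000e+00  0.00000000e+00  1.00000000e+00]]
```

View pics/scene0.png

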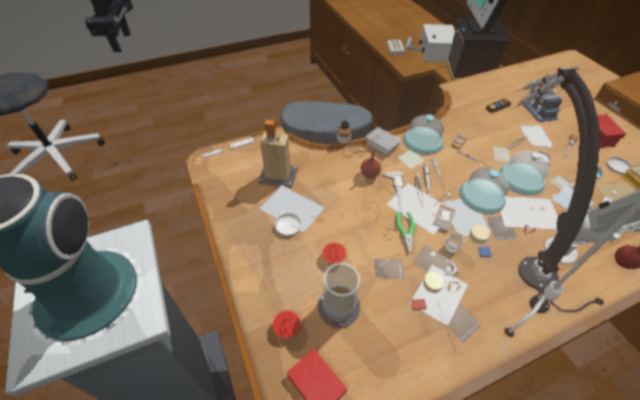

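View pics/top0.png

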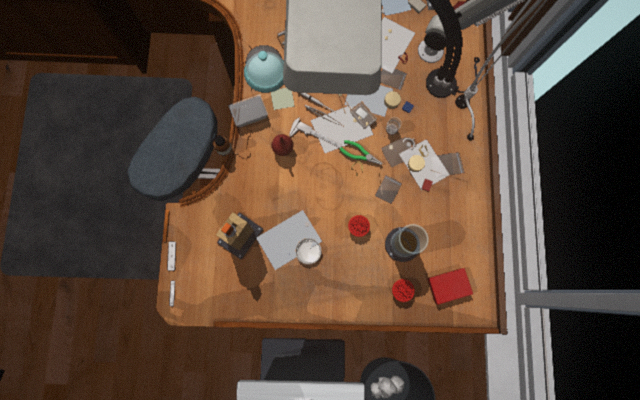

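View pics/wrist0.png

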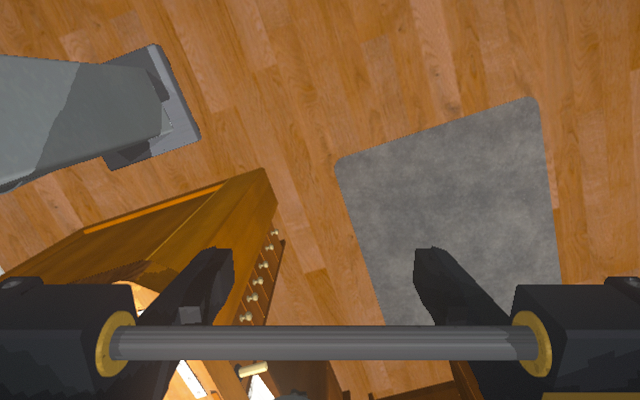

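The scene view shows the stand at (277,160) with the orange rod, the dish at (288,225) and the glass well at (340,293). The red look-alike baskets are at (334,253) and (286,324). In the top view the stand is at (238,233), the dish at (308,252), the well at (408,242), and the red look-alikes at (360,227) and (403,291). I'll enlarge these next.

```bash
cat > h.py <<'E'
import numpy as np,cv2
from scipy.spatial.transform import Rotation as R
def load(n): return np.load(f"pics/{n}.npy",allow_pickle=True).item()
def pose(c,tool=None):
    if c.get("position") is not None and 'position' in c:
        return R.from_rotvec(c["orientation"]).as_matrix(),np.array(c["position"])
    p,r=tool;T=c["T_tool_cam"];Rt=R.from_rotvec(r).as_matrix()
    return Rt@T[:3,:3],Rt@T[:3,3]+p
def world(c,tool=None):
    Rm,t=pose(c,tool);K=c["intrinsics"];z=c["z_map"]
    v,u=np.mgrid[:z.shape[0],:z.shape[1]]
    P=np.stack([(u-K[0,2])/K[0,0]*z,(v-K[1,2])/K[1,1]*z,z],-1)
    W=P@Rm.T+t; W[z==0]=np.nan; return W
def ray(c,u,v,h,tool=None):
    Rm,t=pose(c,tool);K=c["intrinsics"]
    d=Rm@np.array([(u-K[0,2])/K[0,0],(v-K[1,2])/K[1,1],1]); return t+d*(h-t[2])/d[2]
def proj(c,P,tool=None):
    Rm,t=pose(c,tool);p=(np.atleast_2d(P)-t)@Rm;K=c["intrinsics"]
    return p[:,:2]/p[:,2:]*K[0,0]+K[:2,2]
def crop(img,u0,v0,w,h,k,f):
    cv2.imwrite(f,cv2.resize(img[v0:v0+h,u0:u0+w],None,fx=k,fy=k,interpolation=cv2.INTER_CUBIC))
E
python3 - <<'E'
from h import *
c=load("top0");W=world(c)
crop(c["image"],200,190,130,95,6,"pics/t1.png");crop(c["image"],340,190,130,95,6,"pics/t2.png")
for u,v in [(238,233),(228,229),(308,252),(285,240),(408,242),(360,227),(403,291),(283,145),(222,143),(417,163),(340,60),(392,100)]: print(u,v,W[v,u].round(3))
c=load("scene0");W=world(c)
crop(c["image"],230,110,110,140,4,"pics/s1.png");crop(c["image"],260,230,130,110,5,"pics/s2.png")
for u,v in [(271,124),(277,142),(288,225),(334,253),(340,290),(371,165),(344,130),(432,281)]: print(u,v,W[v,u].round(3))
E
```

```text
238 233 [0.506 0.158 0.141]
228 229 [0.509 0.173 0.191]
308 252 [ 0.479 -0.007  0.006]
285 240 [ 0.509  0.055 -0.001]
408 242 [ 0.507 -0.26   0.06 ]
360 227 [ 0.547 -0.142  0.022]
403 291 [ 0.384 -0.254  0.024]
283 145 [0.753 0.067 0.059]
222 143 [0.749 0.225 0.069]
417 163 [ 0.728 -0.296  0.02 ]
340 60 [ 0.654 -0.038  0.685]
392 100 [ 0.906 -0.228  0.026]
271 124 [0.512 0.168 0.193]
277 142 [0.519 0.155 0.141]
288 225 [ 0.48  -0.008  0.002]
334 253 [ 0.549 -0.141  0.021]
340 290 [ 0.517 -0.239  0.036]
371 165 [0.756 0.061 0.049]
344 130 [0.751 0.224 0.052]
432 281 [ 0.721 -0.297  0.023]
```

View pics/t1.png

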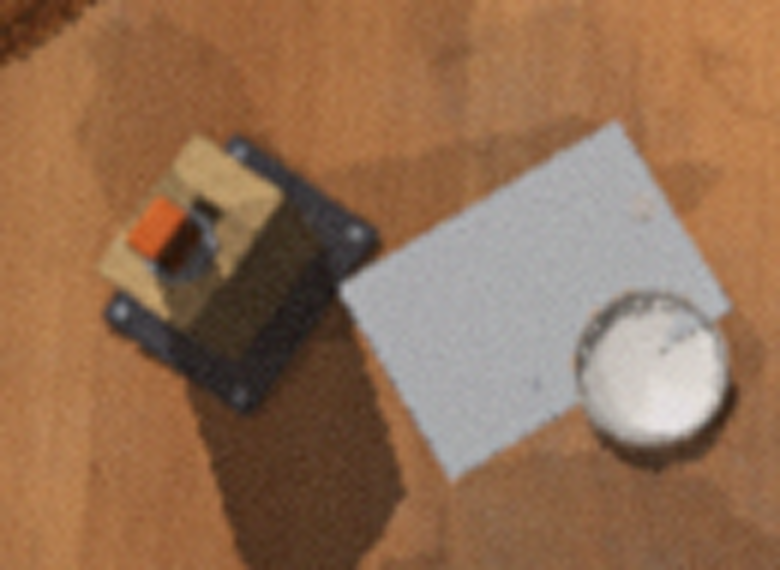

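View pics/t2.png

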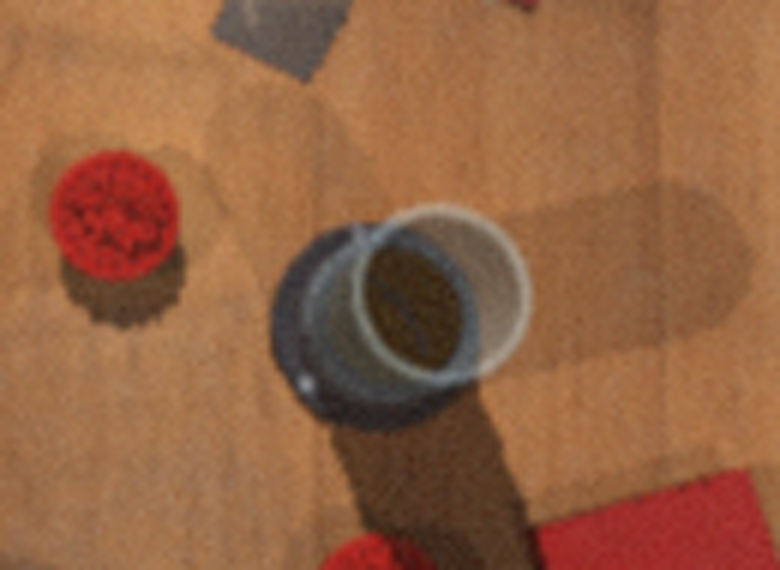

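View pics/s1.png

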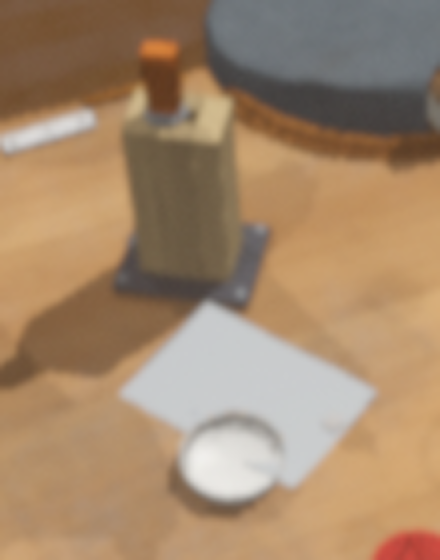

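View pics/s2.png

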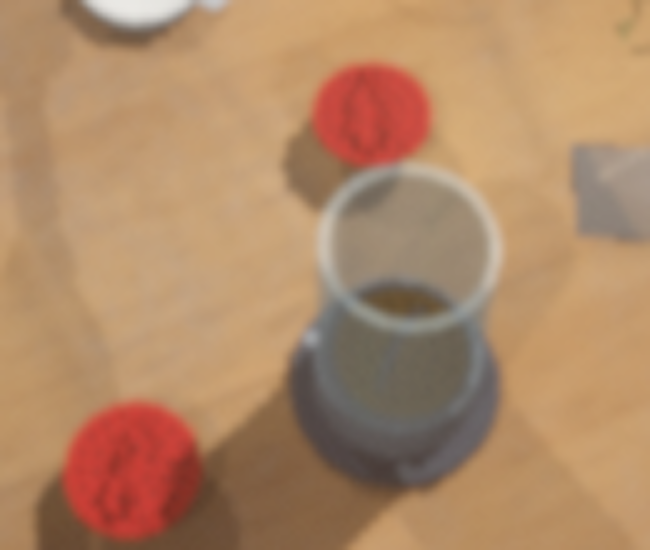

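The stand top's long axis runs from crop (100,272) to (197,135), and the slot's long end shows at (207,207), up and to the right of the handle. So the rod's x points roughly towards world +x/-y. The true basket lies inside the glass well, with its dark bail line running around crop (385,285) to (430,340). The two red look-alikes stand on the open bench, so I'll leave them alone. Next I'll fit the shapes with depth.

Run:
```python
from h import *
for n in ("top0","scene0"):
    c=load(n);W=world(c)
    def sel(x0,x1,y0,y1,z0,z1):
        m=(W[...,0]>x0)&(W[...,0]<x1)&(W[...,1]>y0)&(W[...,1]<y1)&(W[...,2]>z0)&(W[...,2]<z1);return W[m]
    p=sel(.42,.62,.08,.25,.132,.148)
    print(n,"standtop",len(p),p[:,2].mean(),cv2.minAreaRect(p[:,:2].astype(np.float32)*1000))
    p=sel(.42,.62,.08,.26,.18,.21)
    print("handle",len(p),p.mean(0),cv2.minAreaRect(p[:,:2].astype(np.float32)*1000))
    p=sel(.42,.54,-.06,.05,.008,.02); 
    if len(p)>3: print("dish rim",len(p),cv2.minEnclosingCircle(p[:,:2].astype(np.float32)*1000),p[:,2].mean())
    p=sel(.42,.62,-.33,-.18,.12,.14); 
    if len(p)>3: print("well mouth",len(p),cv2.minEnclosingCircle(p[:,:2].astype(np.float32)*1000))
    p=sel(.42,.62,-.33,-.18,.027,.05); print("lid",len(p),p.mean(0) if len(p) else 0,cv2.minEnclosingCircle(p[:,:2].astype(np.float32)*1000))
c=load("top0")
f=lambda u,v,h,o=(200,190):ray(c,u/6+o[0],v/6+o[1],h)[:2].round(4)
print("top corners",[f(u,v,.14) for u,v in [(100,272),(197,135),(283,190)]])
print("foot corners",[f(u,v,.01) for u,v in [(378,238),(245,412),(108,312)]])
print("dish",f(652,369,.012))
print("mouth",f(442,294,.130,(340,190)))
print("bail",f(380,280,.058,(340,190)),f(425,335,.058,(340,190)))
c=load("scene0");print("mouth s",ray(c,260+411/5,230+249/5,.13))
```

```text
top0 standtop 418 0.1401497685467478 ((517.6397094726562, 174.2970428466797), (44.94329071044922, 65.70050048828125), 57.51113510131836)
handle 73 [0.51112935 0.177284   0.19215655] ((511.57269287109375, 178.1725616455078), (14.11735725402832, 21.441011428833008), 56.92745590209961)
dish rim 67 ((482.67791748046875, -6.916032314300537), 33.99884796142578) 0.011468011952188172
well mouth 195 ((507.716796875, -257.1923522949219), 36.19881057739258)
lid 344 [ 0.51132544 -0.26350773  0.03810435] ((506.9911193847656, -254.99757385253906), 35.21416473388672)
scene0 standtop 285 0.13929558261250152 ((514.7949829101562, 170.9597625732422), (46.880863189697266, 66.53018188476562), 57.04066848754883)
handle 68 [0.50844594 0.1722535  0.18954182] ((509.251220703125, 174.74110412597656), (15.98623275756836, 21.823989868164062), 58.60324478149414)
dish rim 82 ((480.3310241699219, -8.534177780151367), 34.83236312866211) 0.010661628597567094
well mouth 341 ((505.210693359375, -259.1837158203125), 36.513492584228516)
lid 321 [ 0.50627032 -0.25731988  0.03861347] ((504.580810546875, -260.940185546875), 35.39518737792969)
top corners [array([0.4996, 0.2071]), array([0.5548, 0.1731]), array([0.5341, 0.1382])]
foot corners [array([0.5336, 0.1133]), array([0.4558, 0.1668]), array([0.4974, 0.2289])]
dish [ 0.4795 -0.0091]
mouth [ 0.5065 -0.2582]
bail [ 0.5205 -0.2491] [ 0.4976 -0.268 ]
mouth s [ 0.5062704  -0.26141314  0.13      ]
```

```bash
cat >> h.py <<'E'
def orient(yaw,flip=False):
    # tool x down, tool z along yaw (flip: opposite)
    a=yaw+(np.pi if flip else 0)
    z=np.array([np.cos(a),np.sin(a),0]);x=np.array([0,0,-1.]);y=np.cross(z,x)
    return R.from_matrix(np.stack([x,y,z],1)).as_rotvec()
E
python3 - <<'E'
from h import *
from cell import manip,inverse_kinematics
print(R.from_rotvec(manip.state()["tcp_rot"]).as_matrix().round(2))
for f in (0,1):
    for P in ([.511,.177,.15],[.511,.177,.35]):
        print(f,inverse_kinematics(P,orient(np.radians(-32.7),f)))
# hook yaws at well
for d in range(-180,180,20):
    r=[inverse_kinematics(P,orient(np.radians(d))) for P in ([.507,-.26,.2],[.507,-.26,.4])]
    print(d,[None if q is None else q[[0,5]].round(2) for q in r])
E
```

```text
[[-0.    0.32  0.95]
 [-0.    0.95 -0.32]
 [-1.   -0.   -0.  ]]
0 [ 2.87385591e-01  8.49626028e-02  1.98381915e+00 -4.44089210e-16
  1.07281090e+00 -7.12688071e-01]
0 [ 2.87385591e-01 -4.15200427e-02  1.73928388e+00 -4.44089210e-16
  1.44382881e+00 -7.12688071e-01]
1 [ 2.87385591e-01  8.49626028e-02  1.98381915e+00 -4.44089210e-16
  1.07281090e+00  2.42890458e+00]
1 [ 2.87385591e-01 -4.15200427e-02  1.73928388e+00 -4.44089210e-16
  1.44382881e+00  2.42890458e+00]
-180 [array([-0.52,  1.05]), array([-0.52,  1.05])]
-160 [array([-0.52,  0.7 ]), array([-0.52,  0.7 ])]
-140 [array([-0.52,  0.36]), array([-0.52,  0.36])]
-120 [array([-0.52,  0.01]), array([-0.52,  0.01])]
-100 [array([-0.52, -0.34]), array([-0.52, -0.34])]
-80 [array([-0.52, -0.69]), array([-0.52, -0.69])]
-60 [array([-0.52, -1.04]), array([-0.52, -1.04])]
-40 [array([-0.52, -1.39]), array([-0.52, -1.39])]
-20 [array([-0.52, -1.74]), array([-0.52, -1.74])]
0 [array([-0.52, -2.09]), array([-0.52, -2.09])]
20 [array([-0.52, -2.44]), array([-0.52, -2.44])]
40 [None, None]
60 [None, None]
80 [None, None]
100 [array([-0.52,  2.45]), array([-0.52,  2.45])]
120 [array([-0.52,  2.1 ]), array([-0.52,  2.1 ])]
140 [array([-0.52,  1.75]), array([-0.52,  1.75])]
160 [array([-0.52,  1.4 ]), array([-0.52,  1.4 ])]
```

The fits agree to about 3 mm between cameras: stand-top size 66x44 mm, dish radius 34 mm, well-mouth radius 36 mm. Now a close look with the wrist camera, over the stand first and then over the well.

```bash
cat >> h.py <<'E'
def wcap(n):
    from cell import manip,cams
    s=manip.state();c=cams.capture("wrist");c["tool"]=(s["tool_pos"],s["tcp_rot"])
    cv2.imwrite(f"pics/{n}.png",c["image"]);np.save(f"pics/{n}.npy",c,allow_pickle=True);return c
E
python3 - <<'E'
from h import *
from cell import manip,inverse_kinematics
manip.move_pose([.465,-.21,.33],orient(np.radians(-50)))
wcap("w_well")
manip.move_pose([.511,.177,.26],orient(np.radians(-32.7)))
c=wcap("w_stand")
W=world(c,c["tool"])
m=(abs(W[...,2]-.14)<.006);p=W[m];print(len(p),p[:,2].mean(),cv2.minAreaRect(p[:,:2].astype(np.float32)*1000))
m=(abs(W[...,2]-.193)<.006);p=W[m];print(len(p),p[:,2].mean(),cv2.minAreaRect(p[:,:2].astype(np.float32)*1000))
s=manip.state();print(s["clock"],s["tool_pos"],s["contact_force"])
E
```

```text
3017 0.1402689331076162 ((516.1051635742188, 174.48040771484375), (44.106773376464844, 65.83203125), 57.31556701660156)
673 0.1933216170204195 ((510.0640563964844, 178.0311737060547), (13.750544548034668, 22.07245445251465), 57.51053237915039)
4.8333 [0.51149832 0.17602754 0.26038071] [-0.05639589 -0.20705876 -0.04678483]
```

View pics/w_stand.png

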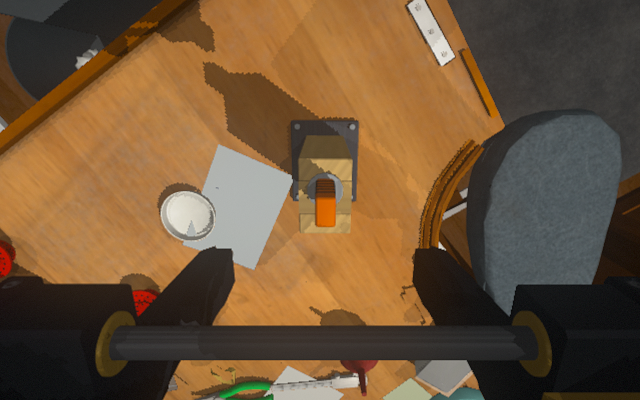

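View pics/w_well.png

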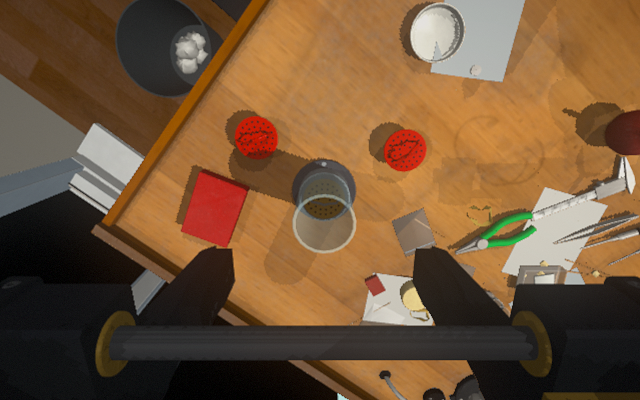

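The wrist camera puts the block centre at (516.1, 174.5) mm and the handle at (510.1, 178.0) mm, yaw -32.6°. The 7 mm offset along +x matches the slot layout. In the well view, the well's mouth is at (324,222) and the basket is seen through it at about (325,200). I'll enlarge that.

Run:
```python
from h import *
c=load("w_well");W=world(c,c["tool"])
crop(c["image"],285,155,80,100,6,"pics/ww.png")
m=(abs(W[...,2]-.13)<.006);m[270:]=0;p=W[m];print(len(p),p[:,2].mean(),cv2.minEnclosingCircle(p[:,:2].astype(np.float32)*1000))
sub=W[155:255,285:365]
for lo,hi in [(.03,.045),(.045,.056),(.056,.066)]:
    m=(W[...,2]>lo)&(W[...,2]<hi);m[:155]=0;m[255:]=0;m[:,:285]=0;m[:,365:]=0
    p=W[m];v,u=np.nonzero(m);print(lo,len(p),p.mean(0) if len(p) else'');
    if lo>.04: print([(a,b,*(q*1000).round(0)) for a,b,q in zip(u,v,p)])
m=(abs(W[...,2]-.012)<.004);v,u=np.mgrid[:400,:640];m&=(abs(u-437)<35)&(abs(v-32)<35);p=W[m];print("dish",len(p),cv2.minEnclosingCircle(p[:,:2].astype(np.float32)*1000))
```

```text
809 0.12884528940064563 ((506.2991943359375, -257.2967529296875), 36.14542770385742)
0.03 853 [ 0.51314765 -0.26491365  0.0372694 ]
0.045 297 [ 0.50810151 -0.25933333  0.05102121]
[(np.int64(318), np.int64(174), np.float64(478.0), np.float64(-235.0), np.float64(45.0)), (np.int64(322), np.int64(174), np.float64(482.0), np.float64(-232.0), np.float64(47.0)), (np.int64(323), np.int64(174), np.float64(483.0), np.float64(-231.0), np.float64(46.0)), (np.int64(324), np.int64(174), np.float64(483.0), np.float64(-230.0), np.float64(48.0)), (np.int64(325), np.int64(174), np.float64(485.0), np.float64(-229.0), np.float64(46.0)), (np.int64(327), np.int64(174), np.float64(487.0), np.float64(-227.0), np.float64(46.0)), (np.int64(328), np.int64(174), np.float64(488.0), np.float64(-227.0), np.float64(46.0)), (np.int64(316), np.int64(175), np.float64(477.0), np.float64(-238.0), np.float64(46.0)), (np.int64(317), np.int64(175), np.float64(477.0), np.float64(-236.0), np.float64(49.0)), (np.int64(318), np.int64(175), np.float64(478.0), np.float64(-235.0), np.float64(50.0)), (np.int64(319), np.int64(175)
[... 28226 characters left out ...]
6.0)), (np.int64(319), np.int64(227), np.float64(522.0), np.float64(-286.0), np.float64(66.0)), (np.int64(320), np.int64(227), np.float64(523.0), np.float64(-285.0), np.float64(64.0)), (np.int64(323), np.int64(227), np.float64(526.0), np.float64(-283.0), np.float64(64.0)), (np.int64(324), np.int64(227), np.float64(527.0), np.float64(-282.0), np.float64(65.0)), (np.int64(325), np.int64(227), np.float64(528.0), np.float64(-281.0), np.float64(65.0)), (np.int64(326), np.int64(227), np.float64(529.0), np.float64(-280.0), np.float64(65.0)), (np.int64(327), np.int64(227), np.float64(530.0), np.float64(-279.0), np.float64(65.0))]
dish 378 ((481.3088684082031, -7.131556510925293), 34.340911865234375)
```

View pics/ww.png

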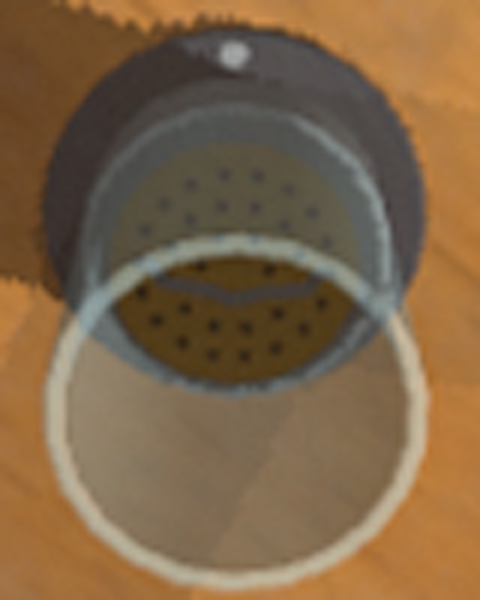

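The enlarged well shows the perforated brass lid with the grey bail wire across it, from (310,202) to (340,202), peak at (324,205). It's a single basket and not red, so it's the right one. I'll fit its line.

Run:
```python
from h import *
c=load("w_well");W=world(c,c["tool"])
m=np.zeros((400,640),bool);m[198:208,308:340]=1
m&=(W[...,2]>.045)&(W[...,2]<.068)
p=W[m];print(len(p))
d=cv2.fitLine((p[:,:2]*1000).astype(np.float32),cv2.DIST_HUBER,0,.01,.01).ravel();print("bail dir deg",np.degrees(np.arctan2(d[1],d[0])),d)
v,u=np.nonzero(m);
for uu in (322,324,326): print(uu,[(b,*(q*1000).round(1)) for a,b,q in zip(u,v,p) if a==uu])
for (u0,v0,h) in [(150/6+285,283/6+155,.0515),(235/6+285,299/6+155,.0605),(330/6+285,285/6+155,.0515)]: print(ray(c,u0-.4,v0-.4,h,c["tool"]).round(4))
# lid ellipse left/right/bottom edges at z .037
for (u0,v0) in [(103,250),(365,250),(237,388)]: print("lid",ray(c,u0/6+285-.4,v0/6+155-.4,.037,c["tool"]).round(4))
m=np.zeros((400,640),bool);m[195:220,300:350]=1
m&=(abs(W[...,2]-.037)<.003);p=W[m];print(len(p),p.mean(0),cv2.minEnclosingCircle(p[:,:2].astype(np.float32)*1000))
```

```text
67
bail dir deg 36.837288 [   0.8003413    0.5995446  507.30536   -258.2791   ]
322 [(np.int64(203), np.float64(504.7), np.float64(-259.0), np.float64(59.2)), (np.int64(204), np.float64(505.7), np.float64(-260.3), np.float64(58.6))]
324 [(np.int64(203), np.float64(507.0), np.float64(-257.7), np.float64(58.0)), (np.int64(204), np.float64(507.0), np.float64(-257.8), np.float64(61.5)), (np.int64(205), np.float64(508.2), np.float64(-259.1), np.float64(60.5))]
326 [(np.int64(203), np.float64(509.0), np.float64(-256.1), np.float64(57.7)), (np.int64(204), np.float64(509.6), np.float64(-256.7), np.float64(59.2))]
[ 0.4926 -0.2704  0.0515]
[ 0.5074 -0.2587  0.0605]
[ 0.5235 -0.245   0.0515]
lid [ 0.4821 -0.2754  0.037 ]
lid [ 0.5279 -0.2369  0.037 ]
lid [ 0.5274 -0.2816  0.037 ]
621 [ 0.51676731 -0.26920848  0.03681528] ((514.2371826171875, -266.2023620605469), 29.19681739807129)
```

Run:
```python
from h import *
from cell import manip,cams
o=orient(np.radians(-32.6))
manip.move_pose([.5101,.178,.215],o)
manip.move_linear([.5101,.178,.150],rate=.08)
s=manip.state();print(s["tool_pos"])
manip.set_gripper(0.0,force=40)
s=manip.state();print(s["gripper_width"],s["contact_force"],s["moment"],s["tool_pos"],s["clock"])
manip.move_linear([.5101,.178,.32],rate=.12)
manip.dwell(.2)
s=manip.state();print(s["gripper_width"],s["contact_force"],s["moment"],s["tool_pos"],s["clock"])
c=cams.capture("scene");cv2.imwrite("pics/scene1.png",c["image"]);np.save("pics/scene1.npy",c,allow_pickle=True)
crop(c["image"],220,20,140,140,5,"pics/s1b.png")
wcap("w_rod")
```

```text
[0.51053891 0.17816188 0.15044732]
0.013821241992279944 [ 0.74978264  1.12010944 -1.0381016 ] [-0.03347408 -0.0388932   0.00870098] [0.51010084 0.17801128 0.14999285] 7.2083
0.013270244014763961 [-0.4259686   0.43790113 -0.62271418] [-0.02311736 -0.01184631 -0.01712745] [0.50983673 0.17793437 0.31930065] 8.975
```

View pics/s1b.png

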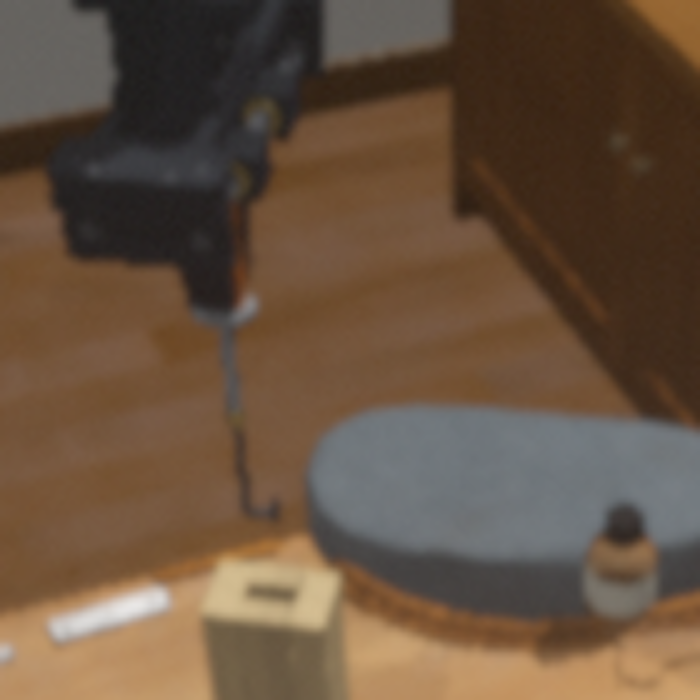

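View pics/w_rod.png

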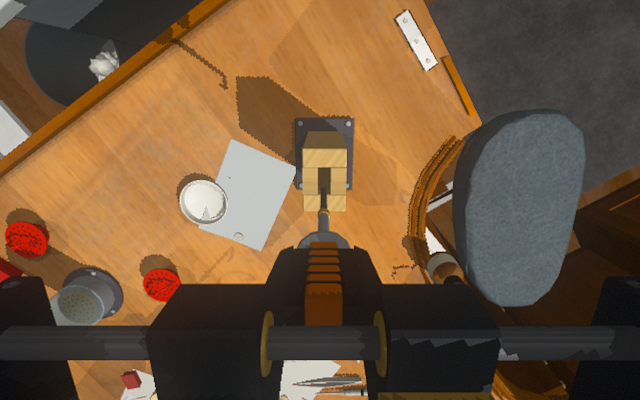

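Run:
```python
from h import *
c=load("scene1")
a=np.array([.5098,.1779]);z0=.3193+.019-.029;ex=np.array([.8425,-.5388])
t=lambda P:((proj(c,P)-[220,20]+.4)*5).round(1)
print("collar",t([*a,z0+.002]),"ends",t([*(a+ex*.015),z0]),t([*(a-ex*.015),z0]))
print("tube end",t([*a,z0-.062]))
for L in (.033,.04,.045,.05,.055,.06,.068): print(L,t([*a,z0-.062-L]),t([*(a+.015*ex),z0-.062-L]),"tip",t([*(a+.015*ex),z0-.062-L+.0105]))
W=world(c)
m=(np.hypot(W[...,0]-.515,W[...,1]-.175)<.04)&(W[...,2]>.15)&(W[...,2]<.30)
p=W[m];v,u=np.nonzero(m)
for q in p[np.argsort(p[:,2])][:25]:print((q*1000).round(0),end=' ')
crop(c["image"],250,70,50,60,12,"pics/s1c.png")
```

```text
collar [[222.7 305.7]] ends [[255.1 312.8]] [[191.3 306.4]]
tube end [[236.5 421.7]]
0.033 [[243.1 476.8]] [[272.6 480. ]] tip [[270.8 462.8]]
0.04 [[244.4 488.1]] [[273.8 491.3]] tip [[272.  474.3]]
0.045 [[245.4 496.1]] [[274.6 499.3]] tip [[272.9 482.4]]
0.05 [[246.3 504. ]] [[275.5 507.2]] tip [[273.7 490.5]]
0.055 [[247.2 511.9]] [[276.3 515.1]] tip [[274.5 498.5]]
0.06 [[248.2 519.7]] [[277.1 522.9]] tip [[275.4 506.4]]
0.068 [[249.6 532.1]] [[278.4 535.3]] tip [[276.7 519. ]]
[519. 168. 190.] [521. 166. 191.] [509. 175. 192.] [513. 173. 192.] [515. 171. 193.] [520. 168. 193.] [517. 169. 193.] [518. 172. 194.] [510. 171. 194.] [514. 173. 195.] [516. 171. 195.] [511. 173. 196.] [506. 175. 196.] [509. 173. 196.] [521. 163. 196.] [522. 165. 198.] [519. 166. 198.] [509. 175. 198.] [507. 175. 198.] [522. 165. 201.] [520. 166. 201.] [509. 174. 202.] [507. 175. 202.] [523. 167. 202.] [507. 175. 204.]
```

View pics/s1c.png

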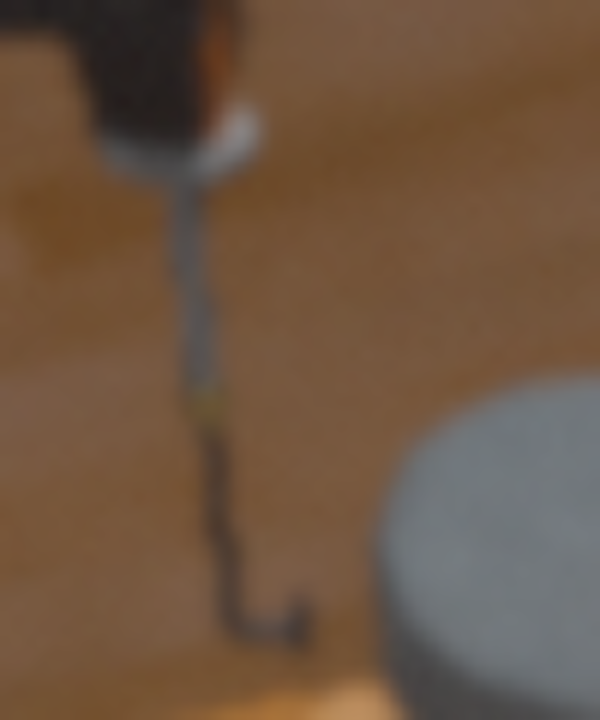

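The scene picture shows the rod in the grip, its hook pointing along rod +x, clamp ring at crop (205,403) and hook arm at (265,628). Comparing that with projected positions gives an arm 53-54 mm below tube_end, to about ±2 mm. Next I go over the well, lower beside the bail and feel for the lid.

```bash
cat > g.py <<'E'
from h import *
from cell import manip,cams
YAW=np.radians(-51);D=np.array([np.cos(YAW),np.sin(YAW)]);PK=np.array([.5073,-.2584])
O=orient(YAW)
def F(n=5):
    f=[]
    for _ in range(n): manip.dwell(.03);f.append(manip.state()["contact_force"])
    return np.mean(f,0)
E
python3 - <<'E'
from g import *
a=PK-.024*D
manip.move_pose([*a,.325],O)
manip.move_linear([*a,.185],rate=.08)
manip.dwell(.2);s=manip.state()
print(s["clock"],s["tool_pos"],a,F())
c=wcap("w_in");crop(c["image"],250,140,150,120,5,"pics/win.png")
c=cams.capture("scene");crop(c["image"],300,220,80,90,7,"pics/sin.png")
c=cams.capture("top");crop(c["image"],370,200,70,70,8,"pics/tin.png")
E
```

```text
12.7167 [ 0.49236525 -0.23984413  0.1853312 ] [ 0.49219631 -0.2397485 ] [-0.00242368 -0.05222689 -1.11870521]
```

View pics/win.png

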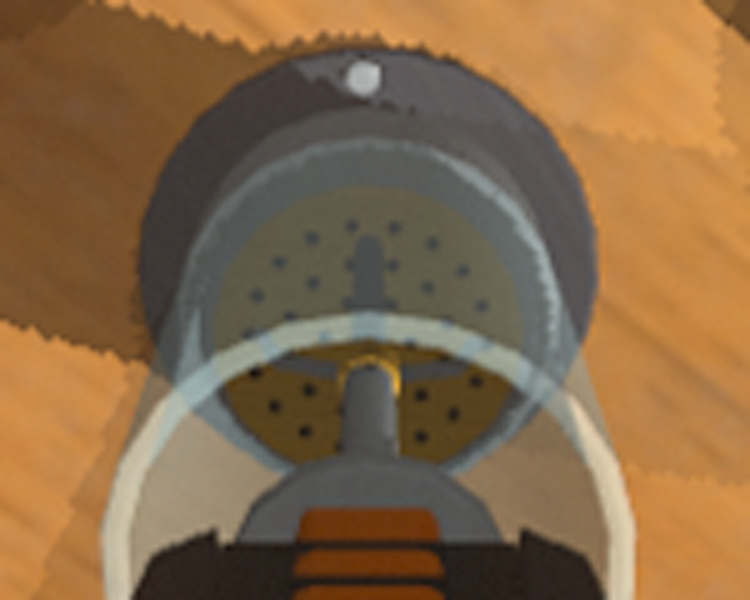

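View pics/sin.png

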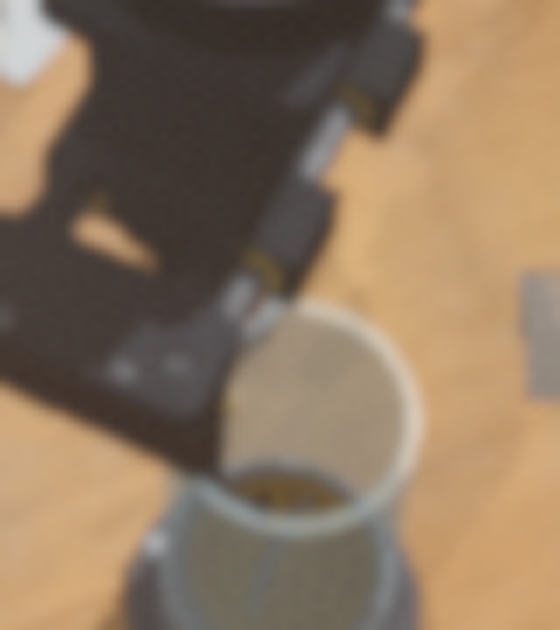

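The wrist crop shows the rod in line with the bail peak (rod at crop x≈370, bail spanning 265 to 480), with the hook end behind the bail at (368,245). Baseline Fz is -1.12 N. Now I feel down for the lid in 1 mm steps.

Run:
```python
from g import *
a=PK-.024*D
f0=F(8);print(f0)
manip.move_linear([*a,.171],rate=.05);print(F(4)-f0)
z=.171
while z>.1585:
    z-=.001;manip.move_linear([*a,z],rate=.02)
    f=F(3)-f0;print(round(z,4),f.round(2),manip.state()["tool_pos"][2].round(5))
    if abs(f[2])>1.2 or np.hypot(*f[:2])>2.5:break
print(manip.state()["clock"])
```

```text
[ 0.30241106  0.09460105 -0.84598296]
[-0.4521549 -0.3088979  0.0158756]
0.17 [-0.31 -0.73 -0.01] 0.17012
0.169 [-0.36 -0.72 -0.31] 0.16896
0.168 [-0.42 -0.    0.13] 0.16795
0.167 [-0.11  0.05 -0.1 ] 0.16698
0.166 [-0.55  0.14  0.65] 0.1661
0.165 [-1.94  0.97  6.46] 0.16593
15.9667
```

Contact came at TCP z≈0.166, against 0.165 predicted from the image. I raise 2.7 mm, slide the tip under the bail while watching force, then lift.

Run:
```python
from g import *
a=PK-.024*D
z=.1687
manip.move_linear([*a,z],rate=.03);f0=F(4);print("free",f0)
for d in (.020,.016,.012,.009,.0065):
    manip.move_linear([*(PK-d*D),z],rate=.04);f=F(3)-f0;print(d,f.round(2),manip.state()["tool_pos"].round(4))
    if np.linalg.norm(f)>3: print("stop");break
c=wcap("w_hk");crop(c["image"],250,140,150,120,5,"pics/whk.png");print(manip.state()["clock"])
```

```text
free [-0.29659135  0.04865894 -1.10061498]
0.02 [0.06 0.11 0.  ] [ 0.4947 -0.2429  0.1685]
0.016 [-0.32 -0.43  0.05] [ 0.4973 -0.246   0.1687]
0.012 [ 0.09 -0.05  0.65] [ 0.4998 -0.2491  0.1687]
0.009 [-0.15 -0.4   0.13] [ 0.5016 -0.2514  0.1687]
0.0065 [ 0.32 -0.05  0.25] [ 0.5032 -0.2534  0.1687]
18.175
```

View pics/whk.png

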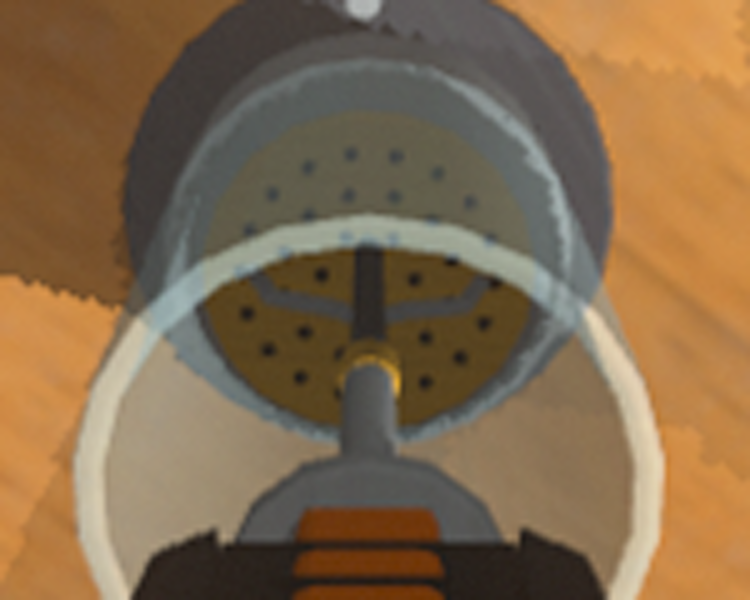

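The bail is centred on the rod (260 to 485, rod at 370), and the rod crosses in front of the wire with no contact. Lifting slowly now. Weight on the tip would show at TCP≈0.174; a wire seated on the arm would show at about 0.182.

Run:
```python
from g import *
b=PK-.0065*D
f0=F(4)
for z in (.172,.176,.179,.181,.183,.185,.188):
    manip.move_linear([*b,z],rate=.03);f=F(3)-f0;print(z,f.round(2))
    if np.linalg.norm(f)>6:break
c=wcap("w_l1");crop(c["image"],250,140,150,120,5,"pics/wl1.png");print(manip.state()["clock"])
```

```text
0.172 [-0.35  0.78 -0.38]
0.176 [ 0.19 -0.12 -0.  ]
0.179 [0.14 0.07 0.13]
0.181 [-0.17 -0.17 -0.64]
0.183 [-0.41  0.28 -1.53]
0.185 [-0.09  0.01 -1.12]
0.188 [ 0.44  0.34 -1.42]
20.85
```

View pics/wl1.png

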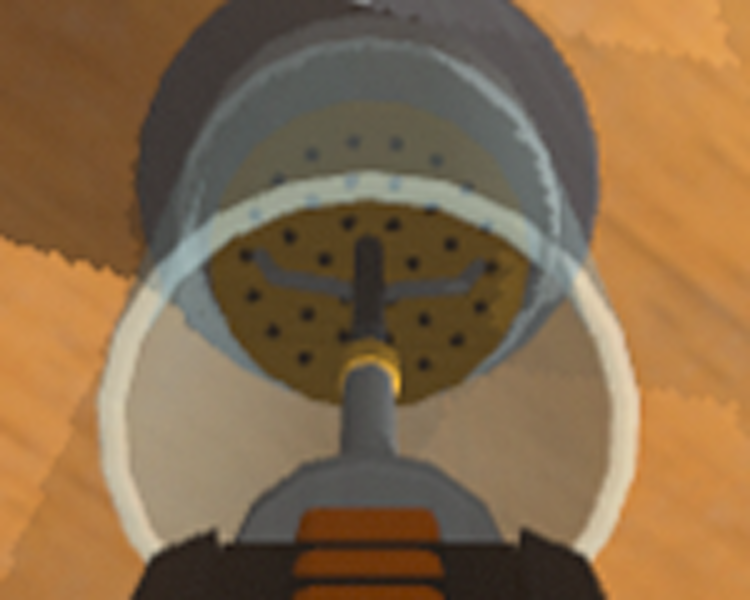

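The weight came on at 0.182 (about 1.2-1.5 N), so the wire is seated on the arm with the rim off the shoulder. Now the lift, nudged about 1 mm towards the bore axis.

Run:
```python
from g import *
b=PK-.0065*D+np.array([-.0008,.0009])
for z in (.21,.25,.29,.335):
    manip.move_linear([*b,z],rate=.06);s=manip.state();print(z,s["contact_force"].round(2),s["clock"])
manip.dwell(.5);print(F(4),manip.state()["clock"])
wcap("w_l2")
c=cams.capture("scene");crop(c["image"],280,150,110,130,5,"pics/sl2.png");np.save("pics/sl2.npy",c,allow_pickle=True)
```

```text
0.21 [-0.1   0.17 -2.41] 21.3667
0.25 [-0.95  0.07 -2.02] 22.1833
0.29 [ 0.8   0.65 -1.76] 23.0
0.335 [-0.2   0.49 -2.65] 23.9
[-0.13089425 -0.15960655 -2.21767466] 24.5333
```

View pics/w_l2.png

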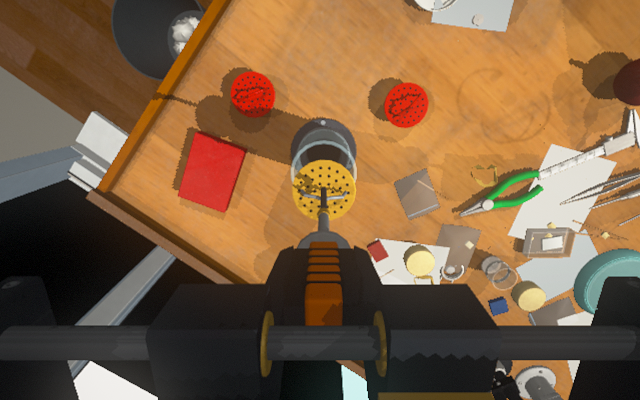

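View pics/sl2.png

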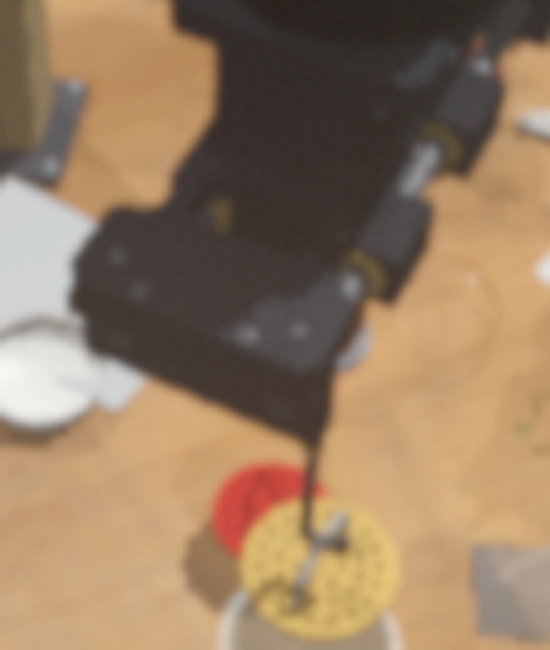

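The basket hangs level on the hook, clear above the mouth (lid at (323,190)), with Fz -2.2 N. I'll measure the lid centre relative to the tool, then carry it to the dish.

Run:
```python
from g import *
c=load("w_l2");W=world(c,c["tool"]);t=c["tool"][0]
m=np.zeros((400,640),bool);m[150:235,285:362]=1
m&=abs(W[...,2]-.19)<.008;p=W[m];print(len(p),p[:,2].mean(),p[:,2].std());cc=np.array(cv2.minEnclosingCircle((p[:,:2]*1000).astype(np.float32))[0])/1000;print(cc,cv2.minEnclosingCircle((p[:,:2]*1000).astype(np.float32))[1])
A=np.c_[p[:,:2],np.ones(len(p))];k=np.linalg.lstsq(A,p[:,2],rcond=None)[0];print("tilt",k[:2])
o=cc-t[:2];print("offset from tool along D, perp",o@D,o@np.array([-D[1],D[0]]))
```

```text
2674 0.19074088003033182 0.0007940133535804003
[ 0.50705103 -0.25797763] 29.05541229248047
tilt [0.00680746 0.00211237]
offset from tool along D, perp 0.007217626710807415 0.00013876338211154648
```

Lid circle radius is 29.06 mm with tilt under 0.01 rad, and the basket's axis is 7.2 mm ahead of the TCP. Carrying it to the dish.

```bash
cat >> g.py <<'E'
DISH=np.array([.4813,-.0072]);OFF=.0072
def lid(c,zl,name=None):
    W=world(c,c["tool"]);m=np.zeros((400,640),bool);m[120:250,270:380]=1
    m&=abs(W[...,2]-zl)<.006;p=W[m];q=cv2.minEnclosingCircle((p[:,:2]*1000).astype(np.float32))
    return len(p),p[:,2].mean(),np.array(q[0])/1000,q[1]
E
python3 - <<'E'
from g import *
t=DISH-OFF*D
manip.move_linear([*t,.335],rate=.09)
manip.move_linear([*t,.20],rate=.07)
manip.dwell(.6)
print(F(4),manip.state()["tool_pos"],manip.state()["clock"])
c=wcap("w_d");print(lid(c,.0557))
crop(c["image"],240,120,160,130,5,"pics/wd.png")
W=world(c,c["tool"]);m=(abs(W[...,2]-.012)<.003);m[:100]=0;m[270:]=0;m[:,:240]=0;m[:,400:]=0;p=W[m];print("dish",len(p),cv2.minEnclosingCircle((p[:,:2]*1000).astype(np.float32)))
E
```

```text
[-0.37017704 -0.02630698 -2.23160781] [ 0.47673601 -0.00160796  0.199948  ] 30.3917
(2676, np.float64(0.05570771348223094), array([ 0.48131628, -0.00722166]), 29.037351608276367)
dish 220 ((480.7730712890625, -6.871653079986572), 33.95068359375)
```

View pics/wd.png

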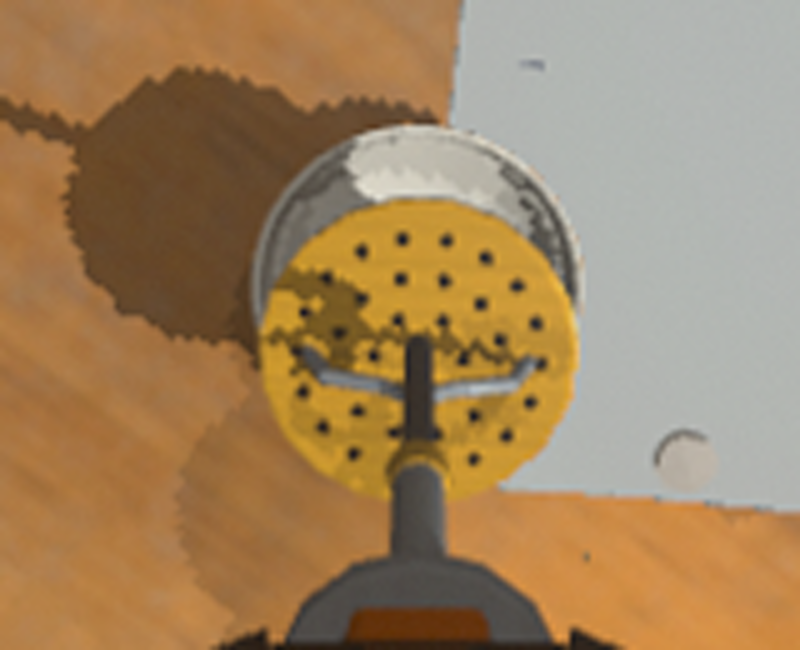

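The lid centre is at (481.3, -7.2) mm and the dish at (480.8, -6.9) mm, so they're within 1 mm. Setting down by feel; I expect the floor at TCP≈0.169.

Run:
```python
from g import *
t=DISH-OFF*D
f0=F(4)
manip.move_linear([*t,.172],rate=.04);print(F(3)-f0)
z=.172
while z>.1655:
    z-=.001;manip.move_linear([*t,z],rate=.015);f=F(3)-f0;print(round(z,4),f.round(2))
    if np.linalg.norm(f)>4:break
c=wcap("w_set");print(lid(c,.025),manip.state()["clock"])
```

```text
[0.01069945 0.88180889 0.28572025]
0.171 [ 0.37 -0.04  0.8 ]
0.17 [-0.05  0.34  0.33]
0.169 [-0.54  0.87  0.44]
0.168 [-0.14  0.52  1.78]
0.167 [-0.3  -0.2   1.62]
0.166 [-0.45  0.45  1.45]
0.165 [-0.07  0.42  2.15]
(2724, np.float64(0.025117863163430697), array([ 0.48181674, -0.00720103]), 29.013254165649414) 34.025
```

The weight was off by 0.168, with the lid at z 0.0251 (0.002 + 0.023 expected), so the basket is on the dish floor. Lower further to unhook, back out and rise.

Run:
```python
from g import *
z=.1567
t=DISH-OFF*D
manip.move_linear([*t,.160],rate=.03);f0=F(3);print(f0)
manip.move_linear([*t,z],rate=.02);print(F(3)-f0)
for d in (.011,.015,.019,.024,.028):
    manip.move_linear([*(DISH-d*D),z],rate=.04);f=F(3)-f0;print(d,f.round(2))
    if np.linalg.norm(f[:2])>2.5 or abs(f[2])>3:print("stop");break
c=wcap("w_out");print(lid(c,.025),manip.state()["clock"]);crop(c["image"],240,120,160,130,5,"pics/wo.png")
```

```text
[ 0.23324787 -0.5706237  -0.77504794]
[-0.48534862  0.66683212  0.0756259 ]
0.011 [ 0.1   0.15 -0.22]
0.015 [-0.34  0.82 -0.13]
0.019 [-0.44  0.62 -0.42]
0.024 [-0.34  0.75  0.14]
0.028 [-0.28  1.15 -0.15]
(2099, np.float64(0.025113769489321317), array([ 0.48182431, -0.00702603]), 29.050331115722656) 36.6833
```

View pics/wo.png

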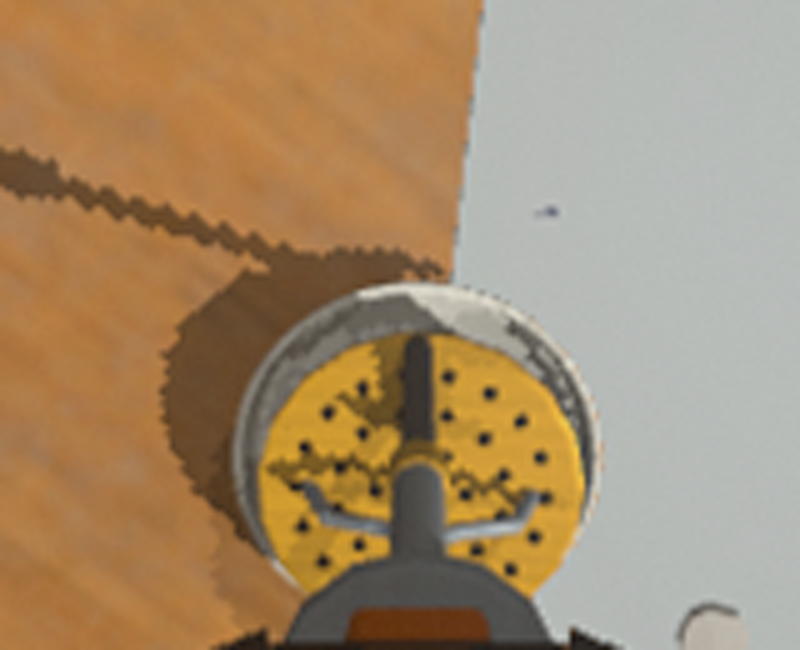

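The basket did not move (lid (481.8, -7.0), z 0.0251), and the hook is drawn back behind the bail. Rise, then home over the slot.

Run:
```python
from g import *
b=DISH-.028*D
manip.move_linear([*b,.175],rate=.04);print(F(3))
manip.move_linear([*b,.325],rate=.15)
c=wcap("w_up");print(lid(c,.025))
manip.move_pose([.5101,.178,.325],orient(np.radians(-32.6)))
manip.move_linear([.5101,.178,.300],rate=.1)
manip.dwell(.3);s=manip.state();print(s["tool_pos"],s["clock"])
wcap("w_home");c=cams.capture("scene");crop(c["image"],220,20,140,140,5,"pics/sh.png")
```

```text
[-0.52888751 -0.13688523 -1.48888358]
(1276, np.float64(0.02506391563533676), array([ 0.48178384, -0.00707221]), 29.01235008239746)
[0.51045392 0.17798327 0.30071792] 40.0083
```

View pics/w_home.png

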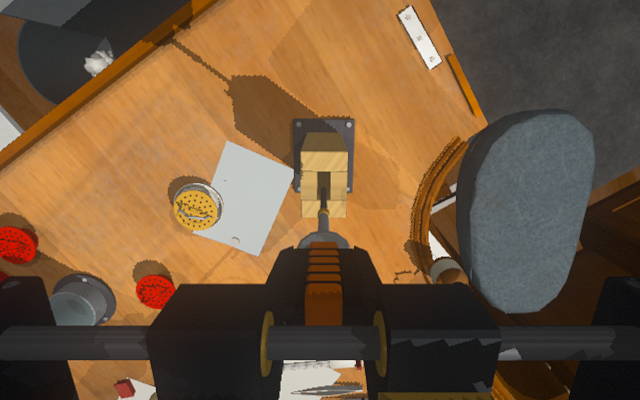

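View pics/sh.png

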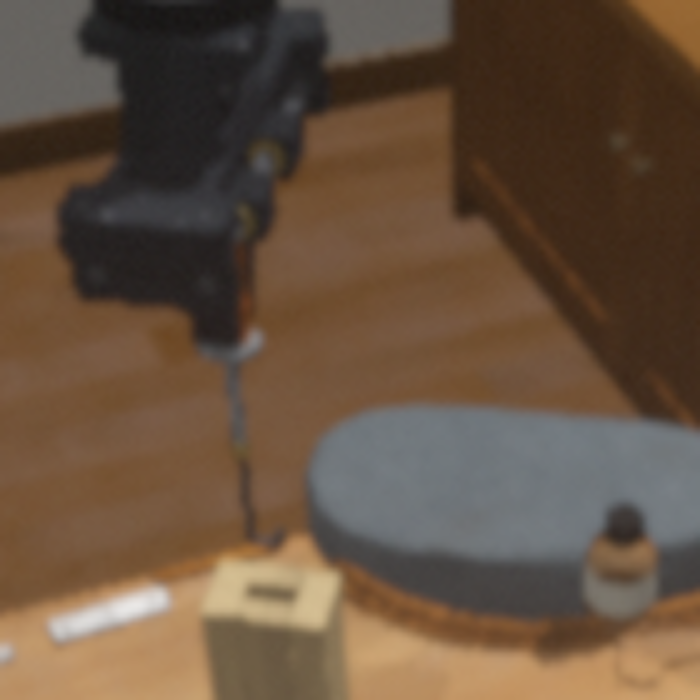

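The rod hangs over its slot with the hook along the long end. The basket sits in the dish at (197,207). Now I insert it with force checks.

Run:
```python
from g import *
P=[.5101,.178]
f0=F(4);ok=True
for z in (.275,.262,.25,.225,.205,.185,.165,.156,.153):
    manip.move_linear([*P,z],rate=.06);f=F(2)-f0;print(z,f.round(2))
    if np.linalg.norm(f)>5:ok=False;print("stop");break
if ok:
    while z>.1475:
        z-=.001;manip.move_linear([*P,z],rate=.02);f=F(2)-f0;print(round(z,4),f.round(2))
        if f[2]>2:break
print(manip.state()["tool_pos"],manip.state()["clock"])
```

```text
0.275 [ 0.18 -0.42 -0.14]
0.262 [-0.18  0.14 -0.25]
0.25 [-0.5   0.12  0.41]
0.225 [-0.31  0.27  0.24]
0.205 [-0.56  0.55 -0.14]
0.185 [0.33 0.28 0.32]
0.165 [-0.09  0.13  1.08]
0.156 [ 0.09  0.59 -0.46]
0.153 [0.04 0.02 0.19]
0.152 [-0.2  -0.18 -0.1 ]
0.151 [-0.05  0.16  0.25]
0.15 [-0.1   0.13  0.17]
0.149 [-2.51 -0.68  5.97]
[0.51015421 0.17801701 0.14996716] 45.9583
```

Run:
```python
from g import *
P=[.5101,.178]
manip.move_linear([*P,.1500],rate=.02)
manip.set_gripper(.06)
manip.move_linear([*P,.26],rate=.1)
manip.dwell(.3)
c=wcap("w_end");W=world(c,c["tool"])
for h in (.14,.193):
    p=W[abs(W[...,2]-h)<.006];print(len(p),p[:,2].mean(),cv2.minAreaRect(p[:,:2].astype(np.float32)*1000))
print(manip.state()["clock"],manip.state()["contact_force"])
c=cams.capture("scene");crop(c["image"],200,100,220,200,3,"pics/send.png")
c=cams.capture("top");crop(c["image"],190,120,260,200,3,"pics/tend.png");W=world(c)
p=W[(abs(W[...,2]-.025)<.006)&(np.hypot(W[...,0]-.482,W[...,1]+.007)<.045)];print("lid top",len(p),p[:,2].mean(),cv2.minEnclosingCircle((p[:,:2]*1000).astype(np.float32)))
```

```text
3028 0.14026706630542546 ((516.3062133789062, 174.2032470703125), (43.92002868652344, 66.33479309082031), 56.90834426879883)
664 0.19326508620670924 ((510.0024108886719, 178.00608825683594), (13.767036437988281, 21.693645477294922), 57.074527740478516)
48.6167 [-0.17885241 -0.2369632  -0.03940705]
lid top 363 0.025118840613792964 ((483.417724609375, -7.04550838470459), 28.691062927246094)
```

View pics/w_end.png

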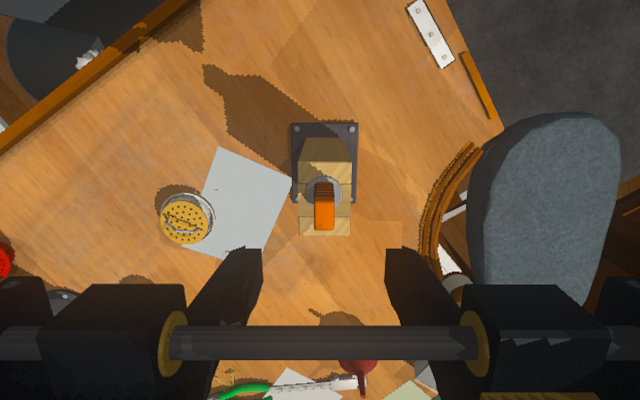

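View pics/send.png

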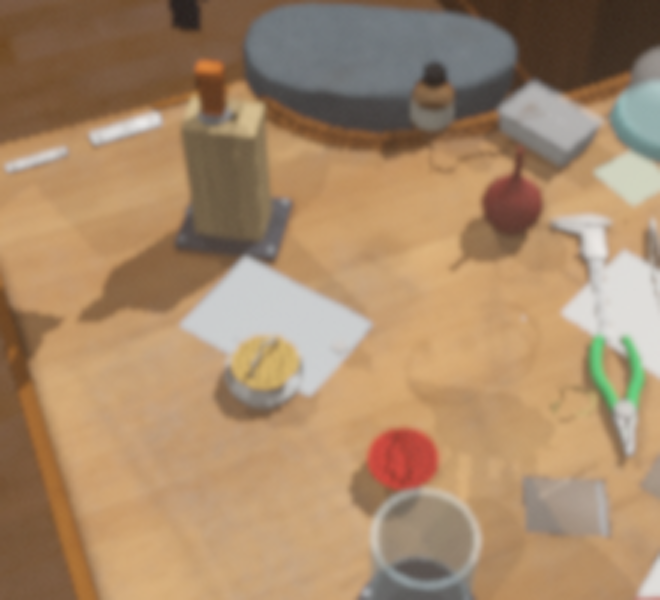

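The rod is home: handle at (510.0, 178.0) mm, as at the start, with its top at the same height. The basket stands in the dish, the well is empty, and the bottle and bulb are in place. Handing in.

Run:
```python
from cell import order,manip
order.close_job();print(manip.state()["clock"])
```

```text
the job is handed in; nothing more can be done
the job is handed in; nothing more can be done
```

The job is done and handed in at about 49 s on the clock, under the 72 s limit. The hand-in gives no verdict.

- **Fishing:** I took the rod from the stand and measured the hook arm at about 53 mm below the tube end. I then felt for the lid; it touched about 1 mm from where predicted, at about 6.5 N. The hook caught the bail at its kink, and the basket came up level and clear of the mouth.
- **Placing:** The basket went down on the dish floor, was unhooked without shifting, and the rod went back into its slot until the collar met the wood, at about 6 N.
- **Final checks:**
  - **Basket:** the lid is at z 0.0251, matching a basket on the dish floor. The wrist camera puts it within about 1 mm of the dish's centre, level by eye. The top camera reads about 2 mm further off in x, which is within its calibration.
  - **Rod:** the handle is at (510.0, 178.0) mm with its top at 0.193, the same place as at the start. The gripper was open and clear.
  - **Bystanders:** the bottle, bulb and both red look-alikes appeared unmoved. I did not re-measure the round box, and nothing went near it.

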